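Tip a cast pot stand over onto the drying board

ROBOT

A 6-joint arm with a two-finger parallel gripper is mounted at the origin on a cart in front of the work surface, level with it; the furniture and walls round the work are solid. World frame = base frame: x ahead of the robot, y to its left, z up, the work surface at z = 0. Lengths are in m, angles in rad, forces in N, time in s.
With the tool pointing down it reaches from about 0.4 to 0.825 m from the base axis. Payload 7 kg.
Tool frame: the origin (TCP) lies midway between the tips of the shut fingers; the grasp point (between the pads) lies arm.hold_point_z behind it (arm.hold_point_z is the distance from the TCP to the grasp point, in m); z points along the fingers, y is the line along which they close (so a half turn about z gives the same grasp; the last joint's range is limited). The gripper opens to 88 mm and grips with 3 to 60 N. Pads are 19 mm wide; open, the fingers measure 130 mm over their backs; the gripper's body (78 mm by 193 mm) begins 47 mm behind the grasp point.
Start: joints at [1.48, 0.359, 0.012, 0, -1.224, -0.288], TCP at [0.25, 0.627, 0.227] pointing down, gripper open.
Joint ranges: [-3.07, 3.07], [-1.43, 2.12], [-1.02, 1.25], [-3.03, 1.67], [-3.05, -0], [-3.03, 3.03]. Speed limits (rad/s): [2.39, 2.39, 3.01, 3.14, 3.14, 3.14].

INTERFACE

Orientations are given as [roll, pitch, yaw] about the fixed x, y, z axes, in that order (R = Rz(yaw) Ry(pitch) Rx(roll)).
In Python, from station import arm gives the robot as it stands.
- The arm moves only by the shell command python3 -m crank 'ROWS' [OPENING] [FORCE]. ROWS is JSON, a list that holds one entry, the list of rows, each a list of 4 numbers: the shift along the tool's x, y, z in units of 25 mm (1.0 is 25 mm), then the turn about the tool's z in units of 5 degrees (1.0 is 5 degrees). A call has 1 to 12 rows; each row is the pose to reach, as a shift and turn from the pose commanded when the call began, along the tool's axes at that moment; what a row does not reach only later rows make up. A row lasts 1/8 s, in which the tool goes at most 62.5 mm and 10.7 degrees, less where a joint would pass 70% of its speed; a pose out of reach is approached as far as the arm can. A call with a gripper value outside its range is refused whole. OPENING is the closure, from 0 (fully open) to 1 (shut), set as the call begins (- or left out, the last holds). The fingers move at their own pace and stop on an object; FORCE is the grip in N (left out, the last holds). Time passes only in rows, so rows that repeat a pose let the fingers close. It gives the time, the measured TCP pose, the force, the opening and the grip force at its end, in the units of the state.
- arm.get_state(): the state, without advancing time (a new reading comes with each control period).
- arm.grab_frame(name): name is "scene" or "top"; returns (picture, depth): 384x512x3 uint8, red, green, blue; 384x512 float32, m along the optical axis (not along the pixel's ray), 0 where there is no reading.
- arm.get_calibration(name): a dict with "mtx" (3x3 intrinsics, pixels), "R" (3x3) and "t" (3): a world point X has camera coordinates R X + t. Camera axes: x right, y down, z forward; pixel columns grow to the right and rows downward; lengths in m; the calibration is good to about 2 mm. A picture is of the moment at which its call begins. get_calibration takes no time and is no camera call.
- arm.job_done(): hands the job in; it is judged then, once.
Trained networks look in the newest picture that a camera, given by its name, has taken for a name from the list of things; names that differ only in an ending like _2 or _b are one class to them, and where a whole thing is asked for, a point or a joint stands for the part that bears it (a point fixed in the world has none). Each returns a list of dicts, best first, with "score" (0 to 1); they miss things now and then, are a little off and sometimes report something else, mostly with a low value. They report only what shows in the picture. A call takes as long as a camera call.
- arm.recognise(thing, camera): "extent" ([left, top, width, height] in pixels, round what is visible of it).
- arm.trace(thing, camera): "mask" (384x512 bool, what is visible of it) and "extent" ([left, top, width, height] in pixels, round what is visible of it).
The state is a dict: "t": time; "q": joint angles; "qd": joint speeds; "joint_efforts": joint torques, N m; "eef_pos": TCP position; "ee_rot": TCP orientation; "force": force on the tool from outside, world axes, zero at the start; "moment": the same for the moment, N m; "width": finger opening in m; "gripper_force": force on a finger pad.
Only numpy, scipy, OpenCV 4.12 (cv2) and the standard library are available. Lean on these libraries where they do the work, as an engineer would, in place of code of your own. Each camera call takes 0.05 s, during which the arm holds its last target. There are 200 camera calls.

TASK

The freshly cast mortar pot stand stands on its four stub feet in front of the loose plywood drying board and must dry feet up. Push it square against the board's front edge until the board bears on the cleat behind, and keep it pressed there for a moment with about 10 N (never over 30: fresh mortar chips). Tip it up there until it stands on edge, then lower it over, without letting it slap down, so that it lies flat on the board, feet up; leave the things around it alone.

Things in the scene. Friction and masses are not known exactly. Their poses are not given: they have to be found in the camera images.
- pot_stand: Grey cast mortar pot stand: square plate 110x110x14 mm with four stub feet 20x20x12 mm near its corners, set in 6 mm from the sides, 58 mm apart; 26 mm high in all, 0.32-0.5 kg. Origin: in the middle between the feet, level with their ends. x, y along the sides; z from the feet to the plain face (up at start, down when turned over). On edge it balances by itself within about 5 degrees.
- drying_board: Plywood board, 180 deep (its x) x 160 wide (its y) x 27 mm. It lies between two low guide rails and slides along its x only: a push of 2 N shifts it back, by an unmeasured 2 to 12 mm, until it bears on the cleat fixed behind it (18 mm high). Origin: centre of its underside. x points from its front edge to the cleat, away from the pot stand; z up.
- board_edge (a point): Middle of the board's upper front edge, which faces the pot stand (x = -90, y = 0, z = 27 mm in the board's frame); moves with the board, same axes. At the start the pot stand is on the bench before it, 20 to 75 mm off, within 20 mm of its middle line, turned up to 0.2 rad from square (sides taken modulo 90 degrees).
- tape_measure: Bystander: yellow tape measure, 36 x 86 x 64 mm, origin at the centre of its underside, z up.
- folding_rule: Bystander: folded yellow rule standing on its narrow side, 16 x 236 x 32 mm, origin at the centre of its underside, long in its y.
- duct_tape: Bystander: roll of grey tape lying flat, 104 mm across, 50 mm high, origin at the centre of its underside.
- brush: Bystander: flat brush lying down, 50 x 191 x 15 mm, origin at the centre of its underside, long in its y.
- line_reel: Bystander: reel of pink mason's line standing upright, 55 mm across, 54 mm high, origin at the centre of its underside.
- pointing_trowel: Bystander: small pointed trowel with a wooden handle lying down, 45 x 323 x 36 mm, origin at the centre of its underside, long in its y.
- release_oil: Bystander: yellow bottle with a red cap, standing, 59 mm across, 170 mm high, origin at the centre of its underside.

How it is judged:
By the outcome, as a careful person would: the job done as asked, in the order asked, and still so for the second after the job is handed in, with the robot touching nothing.
It also fails if it takes over 72 s, if anything falls off the work surface, if the arm or the gripper's body presses on something with over 40 N, if the wrist force passes 120 N, or if a joint passes its speed limit or range.

## Working session

There is one attempt and no reset: what is moved stays moved. The work goes in short steps, Python scripts to look and compute and a shell command to move; the robot and the scene stay as the last step left them, time stands still between calls to the robot, and variables do not carry over. Pictures are saved under pics/ and viewed, at most 10 in all, crops included, and the job is handed in when it is done.

```bash
ls; mkdir -p pics; cat > h.py <<'E'
import numpy as np, cv2
from station import arm
def cloud(cam):
    im,d=arm.grab_frame(cam); c=arm.get_calibration(cam)
    v,u=np.mgrid[:384,:512]; K=np.array(c["mtx"])
    P=np.stack([(u-K[0,2])/K[0,0]*d,(v-K[1,2])/K[1,1]*d,d],-1)
    W=(P-np.array(c["t"]))@np.array(c["R"])
    W[d<=0]=np.nan
    return im,W
E
python3 - <<'E'
from h import *
print({k:np.round(v,3) for k,v in arm.get_state().items()}, arm.hold_point_z)
for cam in ("scene","top"):
    im,W=cloud(cam); cv2.imwrite(f"pics/{cam}0.png",im[...,::-1])
    for n in ["pot_stand","drying_board","tape_measure","folding_rule","duct_tape","brush","line_reel","pointing_trowel","release_oil"]:
        for r in arm.trace(n,cam)[:1]:
            P=W[r["mask"]]; P=P[~np.isnan(P[:,0])]
            print(cam,n,round(r["score"],2),r["extent"],np.round(np.percentile(P,[2,50,98],axis=0),3).tolist())
            if n in("pot_stand","drying_board"):
                z=np.median(P[:,2]); Q=P[abs(P[:,2]-z)<.006]
                print(cv2.minAreaRect((Q[:,:2]*1000).astype(np.float32)))
E
```

```text
pics
{'t': np.float64(0.0), 'q': array([ 1.48 ,  0.359,  0.011, -0.   , -1.224, -0.288]), 'qd': array([ 0.001,  0.   , -0.   , -0.001,  0.   ,  0.002]), 'joint_efforts': array([-1.0000e-03, -5.8271e+01,  2.9307e+01,  6.9980e+00,  7.0000e-03,
       -0.0000e+00]), 'eef_pos': array([0.249, 0.627, 0.226]), 'ee_rot': array([ 3.14 , -0.   , -0.379]), 'force': array([ 0.368, -0.444,  0.023]), 'moment': array([ 0.022,  0.073, -0.029]), 'gripper_force': np.float64(0.0), 'width': np.float64(0.088)} 0.0188
scene pot_stand 0.91 [208.4, 183.8, 44.8, 28.1] [[0.458, 0.008, -0.001], [0.51, 0.059, 0.023], [0.578, 0.127, 0.027]]
((517.0128784179688, 70.01821899414062), (116.12188720703125, 118.195068359375), 10.837362289428711)
scene drying_board 0.85 [234.1, 198.3, 78.4, 45.8] [[0.454, -0.215, 0.003], [0.521, -0.136, 0.025], [0.613, -0.039, 0.028]]
((535.3521118164062, -123.23706817626953), (163.45236206054688, 184.53346252441406), 1.878675103187561)
scene folding_rule 0.98 [256.5, 179.0, 55.6, 30.8] [[0.679, -0.139, -0.005], [0.684, -0.031, 0.018], [0.7, 0.096, 0.031]]
scene duct_tape 0.66 [364.8, 
[... 1133 characters left out ...]
ding_rule 0.88 [221.3, 139.4, 68.7, 6.6] [[0.681, -0.128, -0.002], [0.687, -0.014, 0.029], [0.7, 0.088, 0.036]]
top duct_tape 0.65 [364.7, 137.9, 38.1, 35.3] [[0.599, -0.58, -0.393], [0.651, -0.449, 0.046], [0.82, -0.394, 0.054]]
top brush 0.72 [213.7, 229.7, 59.1, 18.5] [[0.355, -0.077, 0.003], [0.376, -0.026, 0.012], [0.4, 0.089, 0.019]]
top line_reel 0.61 [252.6, 163.5, 60.6, 52.9] [[0.46, -0.206, 0.021], [0.536, -0.12, 0.026], [0.614, -0.036, 0.032]]
top pointing_trowel 0.86 [289.7, 236.2, 100.8, 13.7] [[0.353, -0.446, -0.003], [0.372, -0.334, 0.01], [0.39, -0.158, 0.036]]
top release_oil 0.85 [100.3, 131.2, 27.0, 26.0] [[0.632, 0.389, 0.008], [0.649, 0.403, 0.115], [0.682, 0.44, 0.171]]
```

View pics/scene0.png

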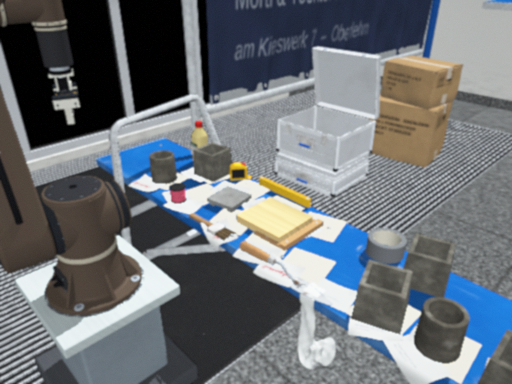

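View pics/top0.png

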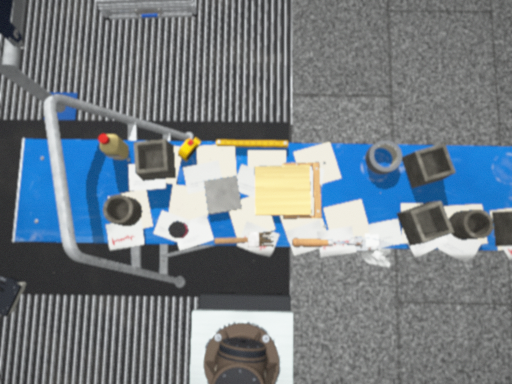

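Both views show the stand at scene (230,198) / top (222,194), the board at top (285,190) with the cleat on its right, and a tube hoop over the left of the table. The hoop is the obstacle to check before moving.

```bash
python3 - <<'E'
from h import *
import collections
for cam in("scene","top"):
    im,W=cloud(cam); P=W.reshape(-1,3); P=P[~np.isnan(P[:,0])]
    P=P[(P[:,0]>.2)&(P[:,0]<.95)&(P[:,1]>-.4)&(P[:,1]<.9)&(P[:,2]>.07)]
    D=collections.defaultdict(list)
    for p in P: D[(round(p[0]*10),round(p[1]*10))].append(p[2])
    print(cam,{(k[0]/10,k[1]/10):(round(min(v),2),round(max(v),2),len(v)) for k,v in sorted(D.items()) if len(v)>2})
    # fine: board profile
    if cam=="top":
        s=W[(abs(W[...,0]-.53)<.04)&(W[...,1]<-.02)&(W[...,1]>-.26)]
        for y in np.arange(-.25,-.02,.01):
            q=s[abs(s[:,1]-y)<.005]; print(round(y,2),np.round(np.median(q[:,2]),3) if len(q) else None,end='; ')
E
```

```text
scene {(0.2, 0.5): (np.float64(0.29), np.float64(0.34), 224), (0.2, 0.6): (np.float64(0.23), np.float64(0.62), 1760), (0.2, 0.7): (np.float64(0.31), np.float64(0.33), 30), (0.3, 0.4): (np.float64(0.07), np.float64(0.23), 422), (0.3, 0.5): (np.float64(0.17), np.float64(0.33), 42), (0.3, 0.6): (np.float64(0.31), np.float64(0.62), 883), (0.3, 0.7): (np.float64(0.22), np.float64(0.36), 66), (0.4, 0.3): (np.float64(0.07), np.float64(0.1), 65), (0.4, 0.4): (np.float64(0.07), np.float64(0.24), 117), (0.4, 0.5): (np.float64(0.21), np.float64(0.24), 143), (0.5, 0.3): (np.float64(0.07), np.float64(0.1), 69), (0.5, 0.4): (np.float64(0.07), np.float64(0.1), 122), (0.5, 0.5): (np.float64(0.2), np.float64(0.24), 148), (0.6, 0.2): (np.float64(0.07), np.float64(0.1), 156), (0.6, 0.3): (np.float64(0.07), np.float64(0.1), 228), (0.6, 0.4): (np.float64(0.07), np.float64(0.17), 178), (0.6, 0.5): (np.float64(0.2), np.float64(0.24), 133), (0.7, 0.2): (np.float64(0.07), np.float64(0.1), 47), (0.7, 0.3): (np.float64(0.07), np.float64(0.1), 103), (0.7, 0.4): (np.float64(0.08), np.float64(0.17), 147), (0.7, 0
[... 1070 characters left out ...]
float64(0.1), 36), (0.7, 0.3): (np.float64(0.07), np.float64(0.11), 198), (0.7, 0.4): (np.float64(0.07), np.float64(0.18), 235), (0.7, 0.5): (np.float64(0.22), np.float64(0.24), 341), (0.7, 0.6): (np.float64(0.22), np.float64(0.24), 105), (0.8, 0.5): (np.float64(0.07), np.float64(0.24), 472), (0.8, 0.6): (np.float64(0.21), np.float64(0.23), 20), (0.9, 0.8): (np.float64(0.07), np.float64(0.09), 134)}
-0.25 -0.001; -0.24 0.017; -0.23 0.018; -0.22 0.002; -0.21 0.026; -0.2 0.026; -0.19 0.026; -0.18 0.026; -0.17 0.026; -0.16 0.026; -0.15 0.026; -0.14 0.027; -0.13 0.026; -0.12 0.026; -0.11 0.027; -0.1 0.027; -0.09 0.027; -0.08 0.027; -0.07 0.027; -0.06 0.026; -0.05 0.027; -0.04 0.027; -0.03 0.003;
```

```bash
python3 -m crank '[[[0,0,-4,0],[0,0,-8,0],[0,0,-8,0],[2,1.6,-8,1.6],[4,3.2,-8,3.3],[6.1,4.8,-8,5],[8.2,6.4,-8,6.7],[10.3,8,-8,8.3],[12.4,9.6,-8,10],[14.5,11.2,-8,11.7],[16.8,13,-8,13.3],[16.8,13,-8,13.3]]]' 1 10
```

```text
t: 2.6
eef_pos: [0.5206, 0.1672, 0.4269]
ee_rot: [-3.141, 0.0, -1.544]
force: [0.0, 0.7, 0.3]
width: 0.0004
gripper_force: 0.0
```

```bash
python3 - <<'E'
from h import *
im,W=cloud("top"); P=W.reshape(-1,3); P=P[~np.isnan(P[:,0])]
P=P[(P[:,0]>.35)&(P[:,0]<.8)&(P[:,1]>.1)&(P[:,1]<.45)&(P[:,2]>.06)&(P[:,2]<.12)]
d=np.hypot(np.maximum(abs(P[:,0]-.5206)-.0965,0),np.maximum(abs(P[:,1]-.167)-.039,0))
print(P[d.argsort()[:5]].round(3), np.sort(d)[:5].round(3))
for r in arm.trace("pot_stand","top")[:1]:
    Q=W[r["mask"]]; Q=Q[abs(Q[:,2]-.026)<.006]; print(cv2.minAreaRect((Q[:,:2]*1000).astype(np.float32)))
E
```

```text
[[0.424 0.223 0.06 ]
 [0.403 0.197 0.061]
 [0.646 0.187 0.065]
 [0.646 0.2   0.063]
 [0.649 0.188 0.063]] [0.017 0.021 0.029 0.029 0.032]
((519.4688720703125, 72.63592529296875), (110.41382598876953, 109.5394058227539), 9.9142427444458)
```

```bash
python3 -m crank '[[[0,0,2.4,0],[0,0,4.8,0],[0,0,7.2,0],[0,0,9.6,0],[0,0,12,0],[0,0,14.4,0],[0,0,16,0],[0,0,16.7,0],[0,0,16.7,0]]]'
```

```text
t: 3.82
eef_pos: [0.5187, 0.1698, 0.0078]
ee_rot: [3.139, -0.002, -1.539]
force: [0.2, 0.7, -0.3]
width: 0.0004
gripper_force: 0.0
```

```bash
python3 -m crank '[[[0.4,0,0,0],[0.8,0,0,0],[1.2,0,0,0],[1.5,0,0,0],[1.8,0,0,0],[2.1,0,0,0],[2.4,0,0,0]]]'
```

```text
t: 4.7
eef_pos: [0.522, 0.1097, 0.0093]
ee_rot: [-3.141, 0.0, -1.539]
force: [0.9, 4.5, 3.0]
width: 0.0005
gripper_force: 2.1
```

```bash
python3 -m crank '[[[0.15,0,0,0],[0.3,0,0,0],[0.45,0,0,0],[0.6,0,0,0]]]'; python3 - <<'E'
from h import *
im,W=cloud("top")
for n in("pot_stand","drying_board"):
  for r in arm.trace(n,"top")[:1]:
    Q=W[r["mask"]]; Q=Q[abs(Q[:,2]-.026)<.006]; print(n,cv2.minAreaRect((Q[:,:2]*1000).astype(np.float32)))
    Q=Q[abs(Q[:,1]-(.06 if n[0]=='p' else -.1))<.015]; print(np.percentile(Q,[1,99],axis=0).round(3)[:,0])
E
```

```text
t: 5.2
eef_pos: [0.5219, 0.0948, 0.009]
ee_rot: [3.141, 0.0, -1.54]
force: [-0.3, 4.4, 3.4]
width: 0.0005
gripper_force: 2.6
pot_stand ((401.8581237792969, 189.34536743164062), (14.43330192565918, 47.623451232910156), 83.9948959350586)Traceback (most recent call last):
  File "<stdin>", line 6, in <module>
    return _quantile_unchecked(
        a, q, axis, out, overwrite_input, method, keepdims, weights)
    return _ureduce(a,
                    func=_quantile_ureduce_func,
    ...<5 lines>...
                    overwrite_input=overwrite_input,
                    method=method)
    r = func(a, **kwargs)
    result = _quantile(arr,
                       quantiles=q,
    ...<2 lines>...
                       out=out,
                       weights=wgt)
    slices_having_nans = np.isnan(arr[-1, ...])
                                  ~~~^^^^^^^^^
IndexError: index -1 is out of bounds for axis 0 with size 0
```

```bash
python3 - <<'E'
from h import *
o=[]
for cam in("scene","top"):
    im,W=cloud(cam); m=(abs(W[...,2]-.026)<.005)&(W[...,0]>.42)&(W[...,0]<.65)&(W[...,1]>-.24)&(W[...,1]<.12)
    s=im[...,::-1].copy(); c=s[140:270,170:340] if cam=="scene" else s[130:240,180:330]
    o.append(cv2.resize(c,(520,290)))
    for y in np.arange(-.05,.1,.01):
        q=W[m&(abs(W[...,1]-y)<.006)]
        if len(q): print(cam,round(y,2),len(q),q[:,0].min().round(3),q[:,0].max().round(3))
cv2.imwrite("pics/a.png",np.vstack(o))
E
```

```text
scene -0.05 100 0.452 0.614
scene -0.04 88 0.453 0.615
scene -0.03 59 0.458 0.608
scene -0.02 61 0.457 0.567
scene -0.01 65 0.457 0.567
scene 0.0 58 0.455 0.57
scene 0.01 63 0.457 0.564
scene 0.02 58 0.455 0.568
scene 0.03 64 0.457 0.568
scene 0.04 60 0.455 0.564
scene 0.05 61 0.454 0.566
scene 0.06 58 0.453 0.564
scene 0.07 61 0.453 0.562
scene 0.08 45 0.461 0.562
scene 0.09 10 0.504 0.54
scene 0.1 3 0.504 0.508
top -0.05 176 0.456 0.616
top -0.04 177 0.456 0.616
top -0.03 87 0.456 0.612
top -0.02 116 0.459 0.569
top -0.01 118 0.459 0.565
top 0.0 121 0.458 0.566
top 0.01 125 0.458 0.565
top 0.02 116 0.458 0.565
top 0.03 116 0.458 0.565
top 0.04 122 0.458 0.565
top 0.05 120 0.458 0.565
top 0.06 91 0.458 0.564
top 0.07 9 0.464 0.493
```

View pics/a.png

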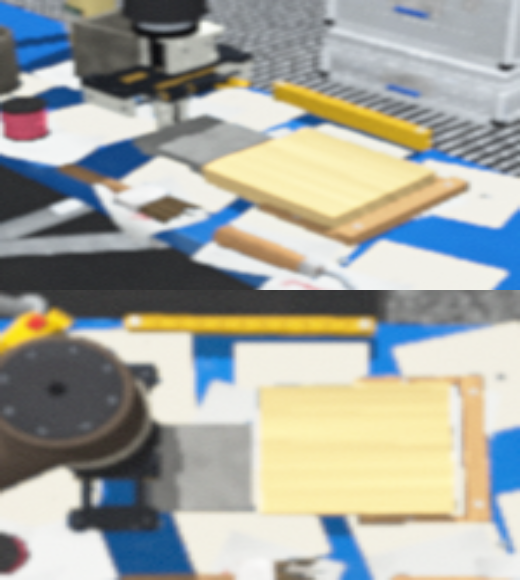

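Stand is squared up (scene crop, grey plate just before the board) but sits about 24 mm to the robot side of the board's middle; I'll nudge it sideways ~20 mm before pressing.

```bash
python3 -m crank '[[[-0.8,0,0,0],[-0.8,0,-2,0],[0,2,-2,0],[1.5,3.9,-2,0],[2.6,3.9,-2,0],[2.6,3.9,-1,0],[2.6,3.9,0,0],[2.6,3.9,0,0],[2.6,3.6,0,0],[2.6,3.4,0,0],[2.6,3.2,0,0],[2.6,3,0,0]]]'; python3 -m crank '[[[0,-0.15,0,0],[0,-0.3,0,0],[0,-0.4,0,0],[0,-0.4,0,0]]]'; python3 - <<'E'
from h import *
for cam in("scene","top"):
    im,W=cloud(cam); m=(abs(W[...,2]-.026)<.005)&(W[...,0]>.42)&(W[...,0]<.65)&(W[...,1]>-.24)&(W[...,1]<.12)
    for y in np.arange(-.04,.1,.02):
        q=W[m&(abs(W[...,1]-y)<.006)]
        if len(q): print(cam,round(y,2),len(q),q[:,0].min().round(3),q[:,0].max().round(3))
E
```

```text
t: 6.9
eef_pos: [0.4486, 0.0272, 0.0092]
ee_rot: [3.14, -0.0, -1.54]
force: [-5.6, -0.4, 3.2]
width: 0.0008
gripper_force: 2.5
t: 7.4
eef_pos: [0.4596, 0.028, 0.009]
ee_rot: [-3.141, 0.0, -1.539]
force: [-1.4, -1.6, -0.5]
width: 0.0005
gripper_force: 0.6
scene -0.04 81 0.454 0.613
scene -0.02 62 0.473 0.585
scene 0.0 61 0.477 0.588
scene 0.02 77 0.441 0.586
scene 0.04 48 0.496 0.587
scene 0.06 29 0.521 0.582
scene 0.08 4 0.574 0.586
top -0.04 165 0.456 0.615
top -0.02 89 0.481 0.585
top 0.0 11 0.574 0.585
top 0.02 12 0.575 0.585
top 0.04 6 0.58 0.585
top 0.06 4 0.584 0.585
top 0.08 6 0.58 0.584
```

```bash
python3 -m crank '[[[0,0.3,0,0],[0,0.3,-2,0],[-1.5,-1,-2,0],[-3.5,-2,-2,0],[-3.5,-2.95,-2,0],[-3.5,-2.95,-1,0],[-3.5,-2.95,0,0],[-3.3,-2.95,0,0],[-3.1,-2.95,0,0],[-2.9,-2.95,0,0],[-2.75,-2.95,0,0],[-2.65,-2.95,0,0]]]'; python3 -m crank '[[[0.1,0,0,0],[0.2,0,0,0]]]';python3 -m crank '[[[0.1,0,0,0],[0.2,0,0,0]]]'
```

```text
t: 9.0
eef_pos: [0.531, 0.0962, 0.0096]
ee_rot: [-3.141, 0.0, -1.54]
force: [-0.5, -0.1, 0.3]
width: 0.0006
gripper_force: 0.0
t: 9.25
eef_pos: [0.5314, 0.0919, 0.0093]
ee_rot: [-3.141, 0.001, -1.539]
force: [-0.7, 3.8, 1.7]
width: 0.0005
gripper_force: 1.7
t: 9.5
eef_pos: [0.5316, 0.0871, 0.0093]
ee_rot: [-3.14, 0.001, -1.539]
force: [-0.7, 5.0, 3.2]
width: 0.0006
gripper_force: 3.0
```

```bash
for i in 1 2 ; do python3 -m crank '[[[0.06,0,0,0],[0.12,0,0,0]]]'|grep -E "pos|force: \["; done
```

```text
eef_pos: [0.5317, 0.0842, 0.0093]
force: [-1.8, 6.1, 1.6]
eef_pos: [0.5317, 0.0812, 0.0093]
force: [-0.9, 5.7, 1.7]
```

```bash
for i in 1 2 ; do python3 -m crank '[[[0.06,0,0,0],[0.06,0,0,0]]]'|grep -E "pos|force: \["; done
```

```text
eef_pos: [0.5318, 0.0795, 0.0093]
force: [-0.5, 4.6, 2.2]
eef_pos: [0.5318, 0.0786, 0.0093]
force: [-2.6, 8.5, 3.2]
```

```bash
python3 -m crank '[[[0.03,0,0,0],[0.03,0,0,0]]]'|grep -E "pos|force: \["
```

```text
eef_pos: [0.5318, 0.0786, 0.0093]
force: [-4.5, 12.7, 3.3]
```

```bash
python3 -m crank '[[[-0.01,0,0,0],[-0.01,0,0,0],[-0.01,0,0,0],[-0.01,0,0,0],[-0.01,0,0,0],[-0.01,0,0,0],[-0.01,0,0,0],[-0.01,0,0,0]]]'|grep -E "pos|force: \["
```

```text
eef_pos: [0.5318, 0.0786, 0.0093]
force: [-2.6, 10.8, 2.1]
```

```bash
for i in 1 2; do python3 -m crank '[[[0.02,0,-0.1,0],[0.03,0,-0.2,0]]]'|grep -E "pos|force: \["; done
```

```text
eef_pos: [0.5318, 0.0786, 0.0139]
force: [-3.7, 17.6, -2.8]
eef_pos: [0.5319, 0.0786, 0.0189]
force: [-5.6, 21.1, -1.7]
```

```bash
cat >> h.py <<'E'
def prof(cam="scene",x0=.48,x1=.58):
    im,W=cloud(cam); o=[]
    for y in np.arange(-.16,.12,.01):
        q=W[(W[...,0]>x0)&(W[...,0]<x1)&(abs(W[...,1]-y)<.005)&(W[...,2]<.15)]
        if len(q): o.append((round(y,2),*np.percentile(q[:,2],[10,50,90]).round(3).tolist()))
    print(cam,o); return im
E
python3 - <<'E'
from h import *
prof("scene",.485,.505); prof("scene",.555,.58)
E
```

```text
scene [(np.float64(-0.16), -0.386, 0.024, 0.026), (np.float64(-0.15), -0.385, -0.38, 0.027), (np.float64(-0.14), -0.383, -0.38, 0.026), (np.float64(-0.13), -0.385, 0.023, 0.026), (np.float64(-0.12), -0.385, 0.024, 0.027), (np.float64(-0.11), -0.387, -0.382, 0.025), (np.float64(-0.1), -0.386, -0.381, 0.025), (np.float64(-0.09), -0.385, 0.023, 0.026), (np.float64(-0.08), -0.386, -0.381, 0.025), (np.float64(-0.07), -0.384, -0.179, 0.025), (np.float64(-0.06), -0.386, -0.381, 0.027), (np.float64(-0.05), -0.384, 0.024, 0.025), (np.float64(-0.04), -0.387, -0.18, 0.026), (np.float64(-0.03), -0.384, 0.023, 0.027), (np.float64(-0.02), -0.385, 0.023, 0.028), (np.float64(-0.01), -0.384, 0.026, 0.029), (np.float64(0.0), -0.385, -0.001, 0.029), (np.float64(0.01), -0.385, -0.002, 0.03), (np.float64(0.02), -0.385, 0.014, 0.031), (np.float64(0.03), -0.385, -0.001, 0.1), (np.float64(0.04), -0.383, 0.033, 0.1), (np.float64(0.05), -0.385, 0.103, 0.124), (np.float64(0.06), -0.385, 0.032, 0.104), (np.float64(0.07), -0.386, -0.001, 0.1), (np.float64(0.08), -0.385, -0.003, 0.093), (np.float64(0.09), -0.384,
[... 700 characters left out ...]
-0.379, 0.025), (np.float64(-0.03), -0.383, 0.023, 0.027), (np.float64(-0.02), -0.385, -0.38, 0.028), (np.float64(-0.01), -0.385, 0.025, 0.029), (np.float64(0.0), -0.385, -0.38, 0.029), (np.float64(0.01), -0.386, 0.026, 0.03), (np.float64(0.02), -0.387, -0.176, 0.031), (np.float64(0.03), -0.386, -0.382, 0.031), (np.float64(0.04), -0.383, 0.034, 0.105), (np.float64(0.05), -0.384, 0.119, 0.142), (np.float64(0.06), -0.386, 0.034, 0.141), (np.float64(0.07), -0.387, -0.383, -0.091), (np.float64(0.08), -0.386, -0.382, -0.38), (np.float64(0.09), -0.386, -0.383, -0.381), (np.float64(0.1), -0.385, -0.384, -0.382), (np.float64(0.11), -0.387, -0.384, -0.381), (np.float64(0.12), -0.386, -0.383, -0.381)]
```

```bash
for i in 1 2; do python3 -m crank '[[[-0.02,0,-0.1,0],[-0.03,0,-0.2,0]]]'|grep -E "pos|force: \["; done
```

```text
eef_pos: [0.5318, 0.0786, 0.024]
force: [-3.0, 14.4, -2.3]
eef_pos: [0.5317, 0.0785, 0.029]
force: [-0.8, 8.9, -1.2]
```

```bash
for i in 1 2; do python3 -m crank '[[[0.03,0,-0.1,0],[0.05,0,-0.2,0]]]'|grep -E "pos|force: \["; done; python3 - <<'E'
from h import *
im=prof("top",.56,.58); cv2.imwrite("pics/b.png",cv2.resize(arm.grab_frame("scene")[0][150:250,190:310,::-1],None,fx=5,fy=5))
E
```

```text
eef_pos: [0.5319, 0.0778, 0.0341]
force: [-3.4, 13.5, -0.1]
eef_pos: [0.5321, 0.077, 0.0392]
force: [-3.6, 16.8, 0.2]
top [(np.float64(-0.16), 0.023, 0.025, 0.029), (np.float64(-0.15), 0.024, 0.027, 0.032), (np.float64(-0.14), 0.024, 0.026, 0.029), (np.float64(-0.13), 0.024, 0.028, 0.032), (np.float64(-0.12), 0.023, 0.026, 0.03), (np.float64(-0.11), 0.023, 0.026, 0.029), (np.float64(-0.1), 0.024, 0.026, 0.031), (np.float64(-0.09), 0.024, 0.026, 0.029), (np.float64(-0.08), 0.023, 0.027, 0.029), (np.float64(-0.07), 0.024, 0.027, 0.03), (np.float64(-0.06), 0.023, 0.026, 0.03), (np.float64(-0.05), 0.024, 0.026, 0.03), (np.float64(-0.04), 0.024, 0.027, 0.029), (np.float64(-0.03), 0.026, 0.029, 0.031), (np.float64(-0.02), 0.028, 0.031, 0.035), (np.float64(-0.01), 0.029, 0.034, 0.037), (np.float64(0.0), 0.034, 0.038, 0.039), (np.float64(0.01), 0.036, 0.038, 0.041), (np.float64(0.02), 0.039, 0.043, 0.046), (np.float64(0.03), 0.041, 0.045, 0.047), (np.float64(0.04), 0.045, 0.048, 0.096)]
```

View pics/b.png

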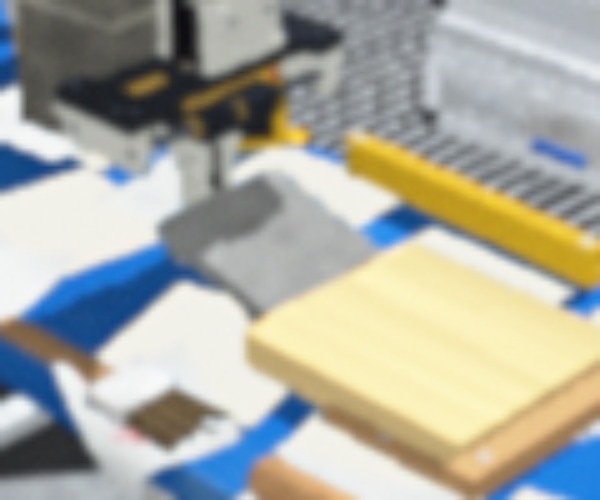

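```bash
for i in 1 2; do python3 -m crank '[[[0.01,0,-0.1,0],[0.04,0,-0.2,0]]]'|grep -E "pos|force: \["; done; python3 -m crank '[[[0.04,0,-0.1,0],[0.08,0,-0.2,0]]]'|grep -E "pos|force: \["
```

```text
eef_pos: [0.5322, 0.0761, 0.0443]
force: [-2.9, 18.3, 1.6]
eef_pos: [0.5322, 0.0749, 0.0494]
force: [-3.2, 16.3, 1.8]
eef_pos: [0.5324, 0.0733, 0.0545]
force: [-4.7, 17.5, 3.4]
```

```bash
python3 -m crank '[[[0.03,0,-0.12,0],[0.07,0,-0.25,0]]]'|grep -E "pos|force: \[";  python3 -m crank '[[[0.05,0,-0.12,0],[0.1,0,-0.24,0]]]'|grep -E "pos|force: \["
```

```text
eef_pos: [0.5324, 0.0712, 0.0608]
force: [-3.9, 14.8, 3.5]
eef_pos: [0.5325, 0.0687, 0.0669]
force: [-3.8, 14.3, 4.6]
```

```bash
python3 -m crank '[[[0.05,0,-0.13,0],[0.11,0,-0.26,0]]]'|grep -E "pos|force: \[";  python3 -m crank '[[[0.06,0,-0.12,0],[0.13,0,-0.24,0],[0.2,0,-0.35,0],[0.27,0,-0.46,0]]]'|grep -E "pos|force: \["; python3 - <<'E'
from h import *
prof("top",.56,.58)
E
```

```text
eef_pos: [0.5318, 0.0634, 0.0729]
force: [0.2, 1.0, -0.6]
eef_pos: [0.5318, 0.0563, 0.0844]
force: [0.3, 0.5, 0.1]
top [(np.float64(-0.16), 0.024, 0.028, 0.029), (np.float64(-0.15), 0.022, 0.026, 0.029), (np.float64(-0.14), 0.024, 0.027, 0.031), (np.float64(-0.13), 0.023, 0.026, 0.029), (np.float64(-0.12), 0.024, 0.026, 0.03), (np.float64(-0.11), 0.024, 0.027, 0.028), (np.float64(-0.1), 0.023, 0.027, 0.032), (np.float64(-0.09), 0.025, 0.026, 0.03), (np.float64(-0.08), 0.025, 0.027, 0.031), (np.float64(-0.07), 0.022, 0.025, 0.029), (np.float64(-0.06), 0.024, 0.027, 0.029), (np.float64(-0.05), 0.023, 0.027, 0.03), (np.float64(-0.04), -0.002, 0.002, 0.027), (np.float64(-0.03), -0.002, 0.003, 0.027), (np.float64(-0.02), 0.022, 0.026, 0.027), (np.float64(-0.01), 0.023, 0.025, 0.029), (np.float64(0.0), 0.022, 0.025, 0.029), (np.float64(0.01), 0.023, 0.026, 0.028), (np.float64(0.02), 0.024, 0.025, 0.029)]
```

The stand slipped off the fingertip (tip overlap too small) and dropped back on its feet; I'll repeat with the tip lower and lagging.

```bash
python3 -m crank '[[[-1.1,0,0,0],[-2.2,0,0,0],[-2.2,0,1.6,0],[-2.2,0,2.8,0],[-2.2,0,3.22,0],[-2.2,0,3.22,0]]]'|grep -E "t:|pos|force: \["; python3 - <<'E'
from h import *
for cam in("top","scene"):
    im,W=cloud(cam); m=(abs(W[...,2]-.026)<.005)&(W[...,0]>.42)&(W[...,0]<.65)&(W[...,1]>-.24)&(W[...,1]<.12)
    for y in np.arange(-.045,.1,.005):
        q=W[m&(abs(W[...,1]-y)<.0025)]
        if len(q): print(cam,round(y,3),len(q),q[:,0].min().round(3),q[:,0].max().round(3))
E
```

```text
t: 16.25
eef_pos: [0.5301, 0.1114, 0.0036]
ee_rot: [3.141, -0.001, -1.539]
force: [0.5, -0.4, 1.2]
top -0.045 66 0.456 0.615
top -0.04 22 0.543 0.611
top -0.025 61 0.481 0.588
top -0.02 42 0.481 0.589
top -0.015 59 0.481 0.589
top -0.01 43 0.481 0.588
top -0.005 55 0.481 0.589
top -0.0 47 0.481 0.585
top 0.005 46 0.481 0.588
top 0.01 54 0.481 0.589
top 0.015 49 0.48 0.588
top 0.02 56 0.481 0.588
top 0.025 45 0.481 0.588
top 0.03 58 0.481 0.588
top 0.035 44 0.48 0.588
top 0.04 54 0.481 0.588
top 0.045 50 0.48 0.588
top 0.05 44 0.481 0.588
top 0.055 54 0.48 0.588
top 0.06 47 0.48 0.588
top 0.065 51 0.48 0.587
top 0.07 47 0.48 0.587
top 0.075 51 0.483 0.588
top 0.08 12 0.48 0.587
scene -0.045 15 0.462 0.611
scene -0.035 14 0.482 0.569
scene -0.03 24 0.479 0.585
scene -0.025 28 0.476 0.586
scene -0.02 26 0.479 0.587
scene -0.015 28 0.476 0.587
scene -0.01 27 0.477 0.584
scene -0.005 23 0.478 0.585
scene -0.0 32 0.479 0.584
scene 0.005 25 0.477 0.59
scene 0.01 28 0.476 0.582
scene 0.015 17 0.48 0.585
scene 0.02 32 0.479 0.585
scene 0.025 20 0.476 0.584
scene 0.03 22 0.477 0.583
scene 0.035 29 0.476 0.586
scene 0.04 21 0.481 0.576
scene 0.045 28 0.477 0.586
scene 0.05 21 0.477 0.58
scene 0.055 22 0.477 0.587
scene 0.06 28 0.478 0.576
scene 0.065 23 0.479 0.585
scene 0.07 21 0.476 0.581
scene 0.075 20 0.483 0.585
scene 0.08 5 0.52 0.587
scene 0.095 6 0.514 0.536
scene 0.1 13 0.512 0.55
```

```bash
python3 -m crank '[[[0.2,-0.12,0,0],[0.45,-0.12,0,0],[0.65,-0.12,0,0],[0.85,-0.12,0,0],[1.05,-0.12,0,0],[1.2,-0.12,0,0],[1.3,-0.12,0,0]]]'|grep -E "t:|pos|force: \["
```

```text
t: 17.23
eef_pos: [0.5347, 0.0794, 0.004]
ee_rot: [-3.141, 0.0, -1.539]
force: [0.2, 4.4, 2.2]
```

```bash
python3 -m crank '[[[0.06,0,0,0],[0.06,0,0,0]]]'|grep -E "t:|pos|force: \["
```

```text
t: 17.48
eef_pos: [0.5347, 0.0787, 0.004]
ee_rot: [-3.14, 0.001, -1.539]
force: [-2.2, 7.3, 3.5]
```

```bash
python3 -m crank '[[[0.02,0,0,0],[0.02,0,0,0],[0.02,0,0,0],[0.02,0,0,0],[0.02,0,0,0],[0.02,0,0,0],[0.02,0,0,0],[0.02,0,0,0],[0.02,0,0,0]]]'|grep -E "t:|pos|force: \["; for i in 1 2; do python3 -m crank '[[[0.02,0,-0.1,0],[0.02,0,-0.2,0]]]'|grep -E "pos|force: \["; done
```

```text
t: 18.6
eef_pos: [0.5347, 0.0787, 0.004]
ee_rot: [-3.14, 0.002, -1.539]
force: [-2.6, 10.8, 3.1]
eef_pos: [0.5346, 0.0788, 0.0086]
force: [-2.6, 16.3, -3.7]
eef_pos: [0.5348, 0.0789, 0.0136]
force: [-3.6, 18.6, -2.9]
```

```bash
for i in 1 2; do python3 -m crank '[[[-0.01,0,-0.1,0],[-0.02,0,-0.2,0]]]'|grep -E "pos|force: \["; done;  for i in 1 2; do python3 -m crank '[[[0.02,0,-0.1,0],[0.04,0,-0.2,0]]]'|grep -E "pos|force: \["; done; python3 - <<'E'
from h import *
prof("top",.57,.585)
E
```

```text
eef_pos: [0.5347, 0.079, 0.0187]
force: [-2.8, 14.3, -1.3]
eef_pos: [0.5346, 0.0789, 0.0237]
force: [-0.8, 9.8, -1.8]
eef_pos: [0.5348, 0.0783, 0.0288]
force: [-3.4, 15.1, -0.8]
eef_pos: [0.5349, 0.0776, 0.0339]
force: [-2.6, 15.0, 0.7]
top [(np.float64(-0.16), 0.023, 0.026, 0.029), (np.float64(-0.15), 0.024, 0.027, 0.03), (np.float64(-0.14), 0.023, 0.026, 0.029), (np.float64(-0.13), 0.022, 0.026, 0.03), (np.float64(-0.12), 0.025, 0.027, 0.029), (np.float64(-0.11), 0.023, 0.026, 0.03), (np.float64(-0.1), 0.022, 0.026, 0.028), (np.float64(-0.09), 0.024, 0.027, 0.03), (np.float64(-0.08), 0.026, 0.028, 0.03), (np.float64(-0.07), 0.023, 0.026, 0.031), (np.float64(-0.06), 0.023, 0.026, 0.031), (np.float64(-0.05), 0.025, 0.027, 0.031), (np.float64(-0.04), 0.026, 0.027, 0.031), (np.float64(-0.03), 0.026, 0.03, 0.033), (np.float64(-0.02), 0.029, 0.032, 0.035), (np.float64(-0.01), 0.031, 0.034, 0.038), (np.float64(0.0), 0.033, 0.036, 0.038), (np.float64(0.01), 0.037, 0.04, 0.042), (np.float64(0.02), 0.037, 0.041, 0.043), (np.float64(0.03), 0.042, 0.044, 0.048), (np.float64(0.04), 0.046, 0.049, 0.053)]
```

```bash
for i in 1 2; do python3 -m crank '[[[0.02,0,-0.08,0],[0.05,0,-0.16,0]]]'|grep -E "pos|force: \["; done; python3 -m crank '[[[0.03,0,-0.08,0],[0.06,0,-0.16,0]]]'|grep -E "pos|force: \["; python3 - <<'E'
from h import *
prof("top",.57,.585)
E
```

```text
eef_pos: [0.5351, 0.0768, 0.038]
force: [-3.9, 19.4, 2.1]
eef_pos: [0.5352, 0.0758, 0.0421]
force: [-4.5, 19.1, 2.2]
eef_pos: [0.5354, 0.0747, 0.0463]
force: [-5.8, 21.4, 4.8]
top [(np.float64(-0.16), 0.024, 0.027, 0.029), (np.float64(-0.15), 0.026, 0.027, 0.03), (np.float64(-0.14), 0.025, 0.027, 0.029), (np.float64(-0.13), 0.024, 0.027, 0.029), (np.float64(-0.12), 0.025, 0.026, 0.029), (np.float64(-0.11), 0.025, 0.028, 0.029), (np.float64(-0.1), 0.022, 0.027, 0.029), (np.float64(-0.09), 0.023, 0.026, 0.027), (np.float64(-0.08), 0.024, 0.027, 0.029), (np.float64(-0.07), 0.022, 0.025, 0.027), (np.float64(-0.06), 0.025, 0.028, 0.029), (np.float64(-0.05), 0.023, 0.026, 0.03), (np.float64(-0.04), 0.024, 0.026, 0.03), (np.float64(-0.03), 0.025, 0.03, 0.034), (np.float64(-0.02), 0.029, 0.034, 0.038), (np.float64(-0.01), 0.034, 0.038, 0.04), (np.float64(0.0), 0.04, 0.042, 0.045), (np.float64(0.01), 0.044, 0.045, 0.049), (np.float64(0.02), 0.047, 0.05, 0.053), (np.float64(0.03), 0.051, 0.054, 0.057), (np.float64(0.04), 0.056, 0.06, 0.061)]
```

```bash
python3 -m crank '[[[0.02,0,-0.1,0],[0.05,0,-0.2,0]]]'|grep -E "pos|force: \["; for i in 1 2; do python3 -m crank '[[[0.04,0,-0.1,0],[0.08,0,-0.2,0]]]'|grep -E "pos|force: \["; done; python3 - <<'E'
from h import *
prof("top",.57,.585)
E
```

```text
eef_pos: [0.5353, 0.0732, 0.0513]
force: [-5.3, 19.1, 2.7]
eef_pos: [0.5355, 0.0713, 0.0565]
force: [-5.3, 19.4, 5.8]
eef_pos: [0.5356, 0.0692, 0.0616]
force: [-4.8, 18.1, 6.3]
top [(np.float64(-0.16), 0.022, 0.025, 0.029), (np.float64(-0.15), 0.025, 0.027, 0.03), (np.float64(-0.14), 0.024, 0.027, 0.029), (np.float64(-0.13), 0.024, 0.027, 0.03), (np.float64(-0.12), 0.024, 0.026, 0.029), (np.float64(-0.11), 0.021, 0.025, 0.029), (np.float64(-0.1), 0.023, 0.026, 0.03), (np.float64(-0.09), 0.025, 0.027, 0.029), (np.float64(-0.08), 0.023, 0.027, 0.03), (np.float64(-0.07), 0.023, 0.027, 0.03), (np.float64(-0.06), 0.024, 0.025, 0.028), (np.float64(-0.05), 0.023, 0.027, 0.029), (np.float64(-0.04), 0.024, 0.025, 0.028), (np.float64(-0.03), 0.03, 0.033, 0.036), (np.float64(-0.02), 0.033, 0.037, 0.04), (np.float64(-0.01), 0.042, 0.044, 0.046), (np.float64(0.0), 0.046, 0.049, 0.051), (np.float64(0.01), 0.051, 0.055, 0.062), (np.float64(0.02), 0.058, 0.061, 0.065), (np.float64(0.03), 0.064, 0.066, 0.071)]
```

```bash
python3 -m crank '[[[0.04,0,-0.11,0],[0.09,0,-0.22,0]]]'|grep -E "pos|force: \["; python3 -m crank '[[[0.05,0,-0.11,0],[0.11,0,-0.22,0]]]'|grep -E "pos|force: \["; python3 - <<'E'
from h import *
prof("top",.57,.585)
E
```

```text
eef_pos: [0.5351, 0.065, 0.0666]
force: [0.3, 6.4, 2.4]
eef_pos: [0.5348, 0.0612, 0.0719]
force: [0.4, 2.3, 0.6]
top [(np.float64(-0.16), 0.024, 0.025, 0.027), (np.float64(-0.15), 0.025, 0.027, 0.031), (np.float64(-0.14), 0.024, 0.025, 0.03), (np.float64(-0.13), 0.022, 0.025, 0.03), (np.float64(-0.12), 0.025, 0.027, 0.03), (np.float64(-0.11), 0.023, 0.026, 0.03), (np.float64(-0.1), 0.023, 0.026, 0.028), (np.float64(-0.09), 0.023, 0.028, 0.031), (np.float64(-0.08), 0.022, 0.025, 0.026), (np.float64(-0.07), 0.025, 0.027, 0.028), (np.float64(-0.06), 0.023, 0.027, 0.029), (np.float64(-0.05), 0.023, 0.027, 0.031), (np.float64(-0.04), 0.014, 0.017, 0.027), (np.float64(-0.03), 0.02, 0.024, 0.031), (np.float64(-0.02), 0.028, 0.033, 0.037), (np.float64(-0.01), 0.038, 0.042, 0.044), (np.float64(0.0), 0.047, 0.048, 0.051), (np.float64(0.01), 0.053, 0.06, 0.063), (np.float64(0.02), 0.062, 0.064, 0.07), (np.float64(0.03), 0.073, 0.073, 0.073)]
```

```bash
python3 -m crank '[[[0.05,0,0,0],[0.1,0,0.12,0],[0.13,0,0.25,0],[0.15,0,0.4,0]]]'|grep -E "pos|force: \["; python3 - <<'E'
from h import *
prof("top",.57,.585)
E
```

```text
eef_pos: [0.5378, 0.0639, 0.0655]
force: [-23.8, 47.0, 41.3]
top [(np.float64(-0.16), 0.023, 0.026, 0.028), (np.float64(-0.15), 0.025, 0.027, 0.029), (np.float64(-0.14), 0.024, 0.026, 0.028), (np.float64(-0.13), 0.024, 0.025, 0.028), (np.float64(-0.12), 0.025, 0.026, 0.029), (np.float64(-0.11), 0.024, 0.026, 0.029), (np.float64(-0.1), 0.023, 0.027, 0.03), (np.float64(-0.09), 0.025, 0.027, 0.031), (np.float64(-0.08), 0.021, 0.025, 0.028), (np.float64(-0.07), 0.025, 0.028, 0.03), (np.float64(-0.06), 0.023, 0.027, 0.031), (np.float64(-0.05), 0.025, 0.027, 0.029), (np.float64(-0.04), 0.015, 0.02, 0.026), (np.float64(-0.03), 0.02, 0.023, 0.03), (np.float64(-0.02), 0.029, 0.03, 0.034), (np.float64(-0.01), 0.034, 0.039, 0.041), (np.float64(0.0), 0.043, 0.045, 0.048), (np.float64(0.01), 0.048, 0.051, 0.056), (np.float64(0.02), 0.057, 0.061, 0.064), (np.float64(0.03), 0.064, 0.064, 0.064)]
```

Over-force: the tip bore down on the plate's rear face instead of slipping behind its edge. I'm relieving it immediately.

```bash
python3 -m crank '[[[-0.19,0,-0.13,0],[-0.19,0,-0.15,0]]]'|grep -E "pos|force: \["
```

```text
eef_pos: [0.536, 0.0643, 0.0669]
force: [-2.5, 13.6, 8.8]
```

```bash
python3 -m crank '[[[0.04,0,-0.05,0],[0.07,0,-0.1,0]]]'|grep -E "pos|force: \["; python3 -m crank '[[[0.04,0,-0.06,0],[0.08,0,-0.12,0]]]'|grep -E "pos|force: \["; python3 - <<'E'
from h import *
prof("top",.57,.585)
E
```

```text
eef_pos: [0.5361, 0.0627, 0.0691]
force: [-3.2, 15.3, 7.4]
eef_pos: [0.5363, 0.0604, 0.0721]
force: [-2.3, 11.7, 6.8]
top [(np.float64(-0.16), 0.022, 0.027, 0.029), (np.float64(-0.15), 0.024, 0.027, 0.028), (np.float64(-0.14), 0.024, 0.027, 0.028), (np.float64(-0.13), 0.025, 0.027, 0.029), (np.float64(-0.12), 0.022, 0.025, 0.029), (np.float64(-0.11), 0.023, 0.026, 0.029), (np.float64(-0.1), 0.023, 0.026, 0.03), (np.float64(-0.09), 0.022, 0.026, 0.028), (np.float64(-0.08), 0.022, 0.026, 0.028), (np.float64(-0.07), 0.021, 0.025, 0.028), (np.float64(-0.06), 0.024, 0.026, 0.03), (np.float64(-0.05), 0.024, 0.027, 0.03), (np.float64(-0.04), 0.014, 0.019, 0.028), (np.float64(-0.03), 0.022, 0.025, 0.029), (np.float64(-0.02), 0.028, 0.033, 0.037), (np.float64(-0.01), 0.037, 0.042, 0.044), (np.float64(0.0), 0.046, 0.05, 0.052), (np.float64(0.01), 0.053, 0.058, 0.065), (np.float64(0.02), 0.059, 0.067, 0.071)]
```

```bash
python3 -m crank '[[[0.08,0,-0.09,0],[0.16,0,-0.18,0]]]'|grep -E "pos|force: \["; python3 -m crank '[[[0.08,0,-0.09,0],[0.17,0,-0.17,0]]]'|grep -E "pos|force: \["; python3 - <<'E'
from h import *
prof("top",.57,.585)
E
```

```text
eef_pos: [0.5365, 0.0561, 0.0766]
force: [-1.8, 11.0, 7.4]
eef_pos: [0.5366, 0.0514, 0.0809]
force: [-0.4, 10.1, 6.4]
top [(np.float64(-0.16), 0.023, 0.027, 0.029), (np.float64(-0.15), 0.025, 0.027, 0.03), (np.float64(-0.14), 0.024, 0.029, 0.03), (np.float64(-0.13), 0.023, 0.027, 0.032), (np.float64(-0.12), 0.023, 0.028, 0.029), (np.float64(-0.11), 0.022, 0.026, 0.029), (np.float64(-0.1), 0.022, 0.024, 0.028), (np.float64(-0.09), 0.025, 0.028, 0.03), (np.float64(-0.08), 0.023, 0.025, 0.029), (np.float64(-0.07), 0.022, 0.027, 0.028), (np.float64(-0.06), 0.025, 0.027, 0.03), (np.float64(-0.05), 0.024, 0.025, 0.029), (np.float64(-0.04), 0.014, 0.017, 0.025), (np.float64(-0.03), 0.018, 0.025, 0.029), (np.float64(-0.02), 0.033, 0.036, 0.041), (np.float64(-0.01), 0.042, 0.044, 0.048), (np.float64(0.0), 0.051, 0.055, 0.063), (np.float64(0.01), 0.063, 0.068, 0.071)]
```

```bash
python3 -m crank '[[[0.1,0,-0.08,0],[0.2,0,-0.15,0]]]'|grep -E "pos|force: \["; python3 -m crank '[[[0.1,0,-0.07,0],[0.2,0,-0.14,0]]]'|grep -E "pos|force: \["; python3 - <<'E'
from h import *
prof("top",.57,.585)
E
```

```text
eef_pos: [0.5368, 0.0463, 0.0847]
force: [-0.9, 8.4, 8.0]
eef_pos: [0.5369, 0.041, 0.0882]
force: [0.5, 6.5, 7.2]
top [(np.float64(-0.16), 0.022, 0.026, 0.029), (np.float64(-0.15), 0.024, 0.027, 0.031), (np.float64(-0.14), 0.023, 0.028, 0.029), (np.float64(-0.13), 0.023, 0.027, 0.031), (np.float64(-0.12), 0.024, 0.026, 0.028), (np.float64(-0.11), 0.024, 0.026, 0.03), (np.float64(-0.1), 0.023, 0.025, 0.029), (np.float64(-0.09), 0.022, 0.025, 0.028), (np.float64(-0.08), 0.024, 0.026, 0.028), (np.float64(-0.07), 0.024, 0.027, 0.029), (np.float64(-0.06), 0.024, 0.026, 0.029), (np.float64(-0.05), 0.025, 0.027, 0.03), (np.float64(-0.04), 0.012, 0.016, 0.029), (np.float64(-0.03), 0.02, 0.028, 0.034), (np.float64(-0.02), 0.034, 0.041, 0.045), (np.float64(-0.01), 0.05, 0.054, 0.061), (np.float64(0.0), 0.06, 0.067, 0.072)]
```

```bash
python3 -m crank '[[[0.1,0,-0.06,0],[0.21,0,-0.12,0]]]'|grep -E "pos|force: \["; python3 -m crank '[[[0.1,0,-0.05,0],[0.21,0,-0.1,0]]]'|grep -E "pos|force: \[";  python3 - <<'E'
from h import *
prof("top",.57,.585)
E
```

```text
eef_pos: [0.5369, 0.0353, 0.0911]
force: [1.3, 4.4, 5.8]
eef_pos: [0.5369, 0.0298, 0.0935]
force: [1.1, 4.4, 6.5]
top [(np.float64(-0.16), 0.025, 0.026, 0.03), (np.float64(-0.15), 0.025, 0.026, 0.029), (np.float64(-0.14), 0.024, 0.027, 0.031), (np.float64(-0.13), 0.024, 0.026, 0.028), (np.float64(-0.12), 0.024, 0.026, 0.031), (np.float64(-0.11), 0.023, 0.027, 0.03), (np.float64(-0.1), 0.022, 0.027, 0.028), (np.float64(-0.09), 0.023, 0.027, 0.029), (np.float64(-0.08), 0.025, 0.027, 0.03), (np.float64(-0.07), 0.025, 0.028, 0.03), (np.float64(-0.06), 0.026, 0.027, 0.03), (np.float64(-0.05), 0.024, 0.027, 0.03), (np.float64(-0.04), 0.007, 0.016, 0.026), (np.float64(-0.03), 0.024, 0.029, 0.036), (np.float64(-0.02), 0.043, 0.05, 0.053), (np.float64(-0.01), 0.055, 0.06, 0.062)]
```

```bash
python3 -m crank '[[[0.11,0,-0.04,0],[0.22,0,-0.08,0]]]'|grep -E "pos|force: \["; python3 -m crank '[[[0.11,0,-0.04,0],[0.22,0,-0.07,0]]]'|grep -E "pos|force: \[";  python3 - <<'E'
from h import *
prof("top",.57,.585)
E
```

```text
eef_pos: [0.5371, 0.0244, 0.0956]
force: [0.5, 3.7, 4.9]
eef_pos: [0.5356, 0.0179, 0.096]
force: [-0.4, 0.9, 2.6]
top [(np.float64(-0.16), 0.023, 0.025, 0.029), (np.float64(-0.15), 0.022, 0.025, 0.029), (np.float64(-0.14), 0.024, 0.027, 0.03), (np.float64(-0.13), 0.023, 0.026, 0.029), (np.float64(-0.12), 0.024, 0.026, 0.028), (np.float64(-0.11), 0.023, 0.026, 0.028), (np.float64(-0.1), 0.023, 0.026, 0.029), (np.float64(-0.09), 0.024, 0.027, 0.03), (np.float64(-0.08), 0.023, 0.028, 0.029), (np.float64(-0.07), 0.025, 0.027, 0.028), (np.float64(-0.06), 0.024, 0.027, 0.03), (np.float64(-0.05), 0.023, 0.025, 0.03), (np.float64(-0.04), 0.008, 0.019, 0.027), (np.float64(-0.03), 0.027, 0.036, 0.047)]
```

```bash
python3 - <<'E'
from h import *
im,W=cloud("scene"); cv2.imwrite("pics/c.png",cv2.resize(im[140:240,190:310,::-1],None,fx=5,fy=5))
for r in arm.trace("pot_stand","scene")[:1]:
    P=W[r["mask"]]; P=P[(P[:,2]>-.01)&(P[:,2]<.14)]
    for z in np.arange(0,.13,.01):
        q=P[abs(P[:,2]-z)<.005]
        if len(q): print(round(z,2),len(q),np.percentile(q,[5,95],axis=0).round(3)[:,:2].tolist())
E
```

```text
0.01 2 [[0.483, -0.028], [0.488, -0.018]]
0.02 38 [[0.482, -0.04], [0.578, -0.029]]
0.03 91 [[0.482, -0.039], [0.583, -0.029]]
0.04 88 [[0.483, -0.036], [0.584, -0.026]]
0.05 88 [[0.481, -0.032], [0.584, -0.023]]
0.06 85 [[0.481, -0.029], [0.583, -0.02]]
0.07 93 [[0.482, -0.026], [0.582, -0.016]]
0.08 91 [[0.481, -0.022], [0.582, -0.012]]
0.09 96 [[0.479, -0.019], [0.583, -0.007]]
0.1 94 [[0.482, -0.015], [0.58, -0.004]]
0.11 18 [[0.484, -0.013], [0.578, -0.003]]
```

View pics/c.png

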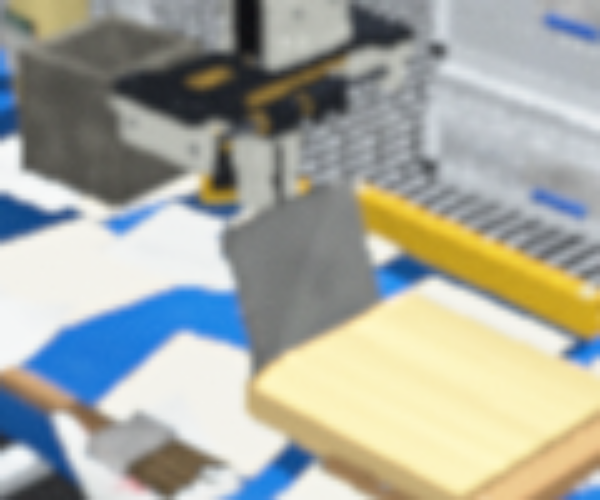

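Plate now leans ~70° (crop (300,280)), finger behind its upper edge; pushing horizontally now.

```bash
python3 -m crank '[[[0.12,0,0,0],[0.24,0,0,0],[0.36,0,0,0],[0.48,0,0,0],[0.6,0,0,0],[0.72,0,0,0],[0.84,0,0,0],[0.84,0,0,0]]]'|grep -E "t:|pos|force: \["; cat >> h.py <<'E'
def plate():
    im,W=cloud("scene")
    for r in arm.trace("pot_stand","scene")[:1]:
        P=W[r["mask"]]; P=P[(P[:,2]>.02)&(P[:,2]<.14)]
        for z in np.arange(.03,.13,.02):
            q=P[abs(P[:,2]-z)<.01]
            if len(q): print(round(z,2),len(q),np.percentile(q,[5,50,95],axis=0).round(3)[:,:2].tolist())
    return im
E
python3 -c "
from h import *
plate()"
```

```text
t: 26.95
eef_pos: [0.5367, -0.0027, 0.0962]
ee_rot: [3.141, -0.0, -1.54]
force: [0.0, -0.0, -0.2]
0.03 129 [[0.482, -0.043], [0.522, -0.04], [0.582, -0.032]]
0.05 156 [[0.482, -0.041], [0.528, -0.038], [0.583, -0.032]]
0.07 168 [[0.482, -0.039], [0.53, -0.035], [0.583, -0.03]]
0.09 171 [[0.481, -0.035], [0.525, -0.032], [0.584, -0.024]]
0.11 120 [[0.483, -0.033], [0.53, -0.029], [0.586, -0.019]]
```

```bash
python3 -m crank '[[[0.1,0,0,0],[0.2,0,0,0],[0.3,0,0,0],[0.38,0,0,0],[0.44,0,0,0],[0.48,0,0,0],[0.48,0,0,0]]]'|grep -E "t:|pos|force: \["; 
python3 -c "
from h import *
plate()"
```

```text
t: 27.92
eef_pos: [0.5372, -0.0145, 0.0963]
ee_rot: [3.142, -0.0, -1.54]
force: [-0.6, -0.1, 0.6]
0.03 107 [[0.481, -0.047], [0.522, -0.044], [0.579, -0.036]]
0.05 146 [[0.482, -0.047], [0.531, -0.043], [0.584, -0.039]]
0.07 141 [[0.482, -0.047], [0.526, -0.043], [0.584, -0.037]]
0.09 163 [[0.482, -0.046], [0.523, -0.043], [0.582, -0.032]]
0.11 128 [[0.483, -0.045], [0.529, -0.04], [0.582, -0.028]]
```

```bash
python3 -m crank '[[[-0.4,0,0,0],[-0.6,0,0,0],[-0.6,0,-0.8,0],[-0.6,0,-1.6,0],[-0.4,0.9,-1.6,0],[-0.09,1.71,-1.6,0],[-0.09,1.71,-1.6,0],[-0.09,1.71,-1.6,0]]]' 0.5 4 |grep -E "t:|pos|force: \[|width"; 
python3 -c "
from h import *
plate()
im,W=cloud('top')
m=(W[...,0]>.47)&(W[...,0]<.6)&(abs(W[...,1]+.03)<.03)&(W[...,2]>.075)&(W[...,2]<.12)
print(W[m].round(3)[:60:2].tolist())"
```

```text
t: 29.02
eef_pos: [0.495, -0.0131, 0.1366]
ee_rot: [-3.141, 0.0, -1.539]
force: [-0.4, 0.3, 0.2]
width: 0.0439
0.03 339 [[0.357, -0.317], [0.365, -0.241], [0.375, -0.17]]
[]
```

```bash
python3 - <<'E'
from h import *
a=arm.grab_frame("scene")[0][140:240,190:310,::-1]; b=arm.grab_frame("top")[0][140:230,190:310,::-1]
cv2.imwrite("pics/d.png",np.vstack([cv2.resize(a,(400,300)),cv2.resize(b,(400,290))]))
E
```

```text
(no output)
```

View pics/d.png

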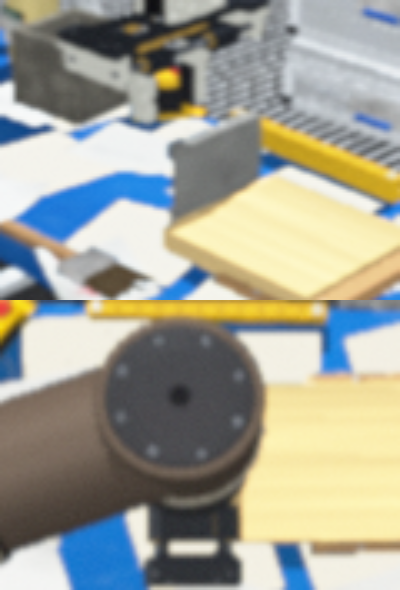

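It stands on edge by itself (crop (215,170)), with the near foot visible at (178,150). Measuring that foot directly.

```bash
python3 - <<'E'
from h import *
for k in range(2):
    im,W=cloud("scene")
    P=W[(W[...,0]>.46)&(W[...,0]<.61)&(W[...,1]>-.08)&(W[...,1]<.02)&(W[...,2]>.035)&(W[...,2]<.13)]
    for z in np.arange(.04,.13,.01):
        q=P[abs(P[:,2]-z)<.005]
        if len(q):
            c=q[(q[:,0]>.49)&(q[:,0]<.58)]
            print(round(z,2),len(q),q[:,0].min().round(3),q[:,0].max().round(3),"y",np.median(c[:,1]).round(4) if len(c) else 0, "foot ymax",q[q[:,0]<.5][:,1].max().round(3))
E
```

```text
0.04 74 0.478 0.591 y -0.0444 foot ymax -0.034
0.05 77 0.479 0.594 y -0.0443 foot ymax -0.034
0.06 64 0.482 0.593 y -0.0444 foot ymax -0.034
0.07 76 0.481 0.592 y -0.0446 foot ymax -0.037
0.08 78 0.481 0.591 y -0.0448 foot ymax -0.023
0.09 78 0.481 0.592 y -0.0448 foot ymax -0.019
0.1 83 0.479 0.591 y -0.0444 foot ymax -0.02
0.11 95 0.48 0.592 y -0.0411 foot ymax -0.033
0.04 80 0.479 0.592 y -0.0445 foot ymax -0.036
0.05 70 0.479 0.593 y -0.0448 foot ymax -0.036
0.06 71 0.477 0.594 y -0.0439 foot ymax -0.035
0.07 73 0.477 0.593 y -0.0447 foot ymax -0.036
0.08 78 0.479 0.591 y -0.0446 foot ymax -0.023
0.09 74 0.48 0.592 y -0.0446 foot ymax -0.023
0.1 95 0.481 0.591 y -0.044 foot ymax -0.021
0.11 89 0.481 0.592 y -0.0398 foot ymax -0.025
```

```bash
python3 -m crank '[[[0.26,-0.06,0,0],[0.26,-0.06,0.6,0],[0.26,-0.06,1.2,0],[0.26,-0.06,1.64,0],[0.26,-0.06,1.64,0]]]' |grep -E "t:|pos|force|width"
```

```text
t: 30.0
eef_pos: [0.4952, -0.0201, 0.0939]
ee_rot: [3.139, -0.001, -1.539]
force: [-0.1, 1.2, -0.2]
width: 0.0438
gripper_force: 0.4
```

```bash
python3 -m crank '[[[0,0,0,0],[0,0,0,0],[0,0,0,0],[0,0,0,0],[0,0,0,0]]]' 0.8 5 |grep -E "t:|pos|force|width"; python3 -m crank '[[[0,0,0,0],[0,0,0,0]]]' 1 5 |grep -E "t:|pos|force|width"
```

```text
t: 30.62
eef_pos: [0.4966, -0.0199, 0.0957]
ee_rot: [-3.141, 0.0, -1.539]
force: [1.5, 0.8, 0.7]
width: 0.0195
gripper_force: 5.3
t: 30.88
eef_pos: [0.4966, -0.0198, 0.0957]
ee_rot: [-3.141, 0.0, -1.539]
force: [1.5, 1.1, 3.1]
width: 0.0199
gripper_force: 5.3
```

```bash
python3 -m crank '[[[0.1,0,-0.03,0],[0.2,0,-0.05,0],[0.3,0,-0.07,0],[0.4,0,-0.09,0],[0.52,0,-0.1,0]]]' |grep -E "t:|pos|force|width"; python3 - <<'E'
from h import *
plate()
E
```

```text
t: 31.5
eef_pos: [0.4959, -0.0334, 0.0975]
ee_rot: [3.14, -0.0, -1.54]
force: [1.6, 1.6, -2.2]
width: 0.0197
gripper_force: 5.0
0.03 106 [[0.48, -0.05], [0.524, -0.046], [0.584, -0.027]]
0.05 128 [[0.48, -0.053], [0.525, -0.05], [0.582, -0.042]]
0.07 125 [[0.481, -0.056], [0.525, -0.054], [0.583, -0.049]]
0.09 130 [[0.48, -0.061], [0.528, -0.057], [0.581, -0.051]]
0.11 139 [[0.483, -0.062], [0.532, -0.056], [0.582, -0.038]]
```

```bash
python3 -m crank '[[[0.13,0,0,0],[0.26,0,-0.01,0],[0.4,0,-0.01,0],[0.53,0,-0.01,0]]]' |grep -E "pos|force"; python3 -m crank '[[[0.13,0,0.01,0],[0.26,0,0.03,0],[0.39,0,0.05,0],[0.52,0,0.08,0]]]' |grep -E "t:|pos|force|width"; python3 - <<'E'
from h import *
plate()
E
```

```text
eef_pos: [0.4967, -0.0465, 0.0979]
force: [-0.0, 1.1, -2.5]
gripper_force: 5.0
t: 32.6
eef_pos: [0.4973, -0.0594, 0.096]
ee_rot: [-3.142, 0.0, -1.539]
force: [-1.0, 0.8, -2.6]
width: 0.02
gripper_force: 5.0
0.03 98 [[0.476, -0.052], [0.495, -0.046], [0.582, -0.023]]
0.05 88 [[0.478, -0.065], [0.51, -0.058], [0.581, -0.049]]
0.07 87 [[0.48, -0.078], [0.517, -0.071], [0.579, -0.062]]
0.09 180 [[0.481, -0.087], [0.534, -0.08], [0.584, -0.061]]
0.11 40 [[0.485, -0.083], [0.507, -0.076], [0.567, -0.063]]
```

```bash
python3 -m crank '[[[0.13,0,0.03,0],[0.26,0,0.07,0],[0.38,0,0.12,0],[0.5,0,0.17,0]]]' |grep -E "pos|force: "; python3 -m crank '[[[0.12,0,0.06,0],[0.24,0,0.12,0],[0.35,0,0.19,0],[0.46,0,0.26,0]]]' |grep -E "pos|force: "; python3 -m crank '[[[0.1,0,0.08,0],[0.2,0,0.16,0],[0.3,0,0.24,0],[0.41,0,0.33,0]]]' |grep -E "t:|pos|force|width"; python3 - <<'E'
from h import *
plate()
a=arm.grab_frame("scene")[0][140:240,190:310,::-1]
cv2.imwrite("pics/e.png",cv2.resize(a,(480,400)))
E
```

```text
eef_pos: [0.4977, -0.072, 0.0918]
force: [-0.2, 1.3, -1.9]
gripper_force: 5.0
eef_pos: [0.498, -0.0834, 0.0852]
force: [-0.3, 0.8, -0.9]
gripper_force: 5.1
t: 34.2
eef_pos: [0.4983, -0.0936, 0.0769]
ee_rot: [3.141, -0.0, -1.539]
force: [-1.3, 1.1, -0.8]
width: 0.02
gripper_force: 5.0
0.03 57 [[0.476, -0.057], [0.481, -0.037], [0.519, -0.026]]
0.05 85 [[0.478, -0.099], [0.483, -0.067], [0.573, -0.031]]
0.07 205 [[0.483, -0.116], [0.536, -0.107], [0.582, -0.084]]
0.09 6 [[0.493, -0.106], [0.567, -0.098], [0.575, -0.093]]
```

View pics/e.png

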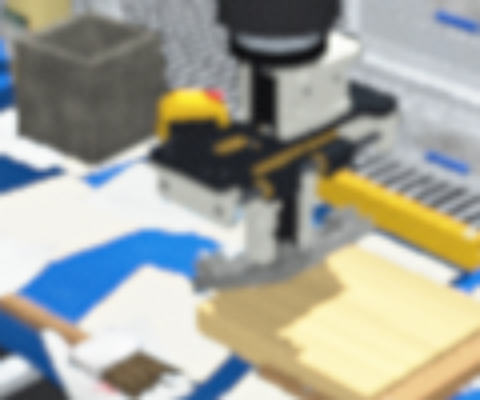

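Plate is being lowered, pivoting at the board edge with the foot held by the fingers at crop (280,230).

```bash
python3 -m crank '[[[0.09,0,0.1,0],[0.18,0,0.2,0],[0.27,0,0.3,0],[0.35,0,0.4,0]]]' |grep -E "pos|force: "; python3 -m crank '[[[0.07,0,0.11,0],[0.14,0,0.22,0],[0.21,0,0.33,0],[0.27,0,0.45,0]]]' |grep -E "t:|pos|force|width"; python3 - <<'E'
from h import *
plate()
E
```

```text
eef_pos: [0.4987, -0.1024, 0.0669]
force: [-1.1, 0.5, -0.2]
gripper_force: 5.0
t: 35.35
eef_pos: [0.4988, -0.1091, 0.0556]
ee_rot: [3.141, -0.0, -1.54]
force: [-1.8, -2.1, -1.2]
width: 0.02
gripper_force: 5.0
0.03 152 [[0.476, -0.125], [0.483, -0.076], [0.574, -0.028]]
0.05 268 [[0.482, -0.124], [0.511, -0.11], [0.582, -0.038]]
0.07 1 [[0.482, -0.125], [0.482, -0.125], [0.482, -0.125]]
0.11 1 [[0.413, -0.15], [0.413, -0.15], [0.413, -0.15]]
```

```bash
python3 -m crank '[[[0.03,0,0.06,0],[0.06,0,0.12,0],[0.09,0,0.18,0],[0.11,0,0.24,0]]]' |grep -E "t:|pos|force: "; python3 -m crank '[[[0.02,0,0.05,0],[0.03,0,0.1,0],[0.04,0,0.14,0],[0.04,0,0.14,0]]]' |grep -E "t:|pos|force|width"; python3 - <<'E'
from h import *
im,W=cloud("scene")
P=W[(W[...,0]>.47)&(W[...,0]<.6)&(W[...,1]>-.16)&(W[...,1]<.0)&(W[...,2]>.03)&(W[...,2]<.08)]
for y in np.arange(-.15,0,.01):
    q=P[abs(P[:,1]-y)<.005]; print(round(y,2),len(q),np.percentile(q[:,2],[10,50,90]).round(3) if len(q) else '')
E
```

```text
t: 35.95
eef_pos: [0.4989, -0.1117, 0.0497]
ee_rot: [3.141, 0.0, -1.539]
force: [-1.8, -0.2, 2.1]
gripper_force: 5.0
t: 36.45
eef_pos: [0.499, -0.1128, 0.0468]
ee_rot: [-3.142, -0.0, -1.539]
force: [-2.7, -0.1, 5.3]
width: 0.0202
gripper_force: 5.0
-0.15 0 
-0.14 1 [0.03 0.03 0.03]
-0.13 61 [0.034 0.054 0.078]
-0.12 170 [0.034 0.043 0.07 ]
-0.11 84 [0.038 0.05  0.069]
-0.1 33 [0.034 0.045 0.052]
-0.09 17 [0.031 0.038 0.041]
-0.08 21 [0.034 0.039 0.041]
-0.07 20 [0.033 0.039 0.041]
-0.06 15 [0.034 0.038 0.04 ]
-0.05 16 [0.033 0.039 0.042]
-0.04 17 [0.032 0.04  0.044]
-0.03 14 [0.035 0.039 0.045]
-0.02 6 [0.034 0.039 0.044]
-0.01 0
```

```bash
python3 -m crank '[[[0,0,-0.01,0],[0,0,-0.015,0],[0,0,-0.015,0],[0,0,-0.015,0],[0,0,-0.015,0],[0,0,-0.015,0]]]' 0.65 5|grep -E "t:|pos|force|width"; python3 -m crank '[[[0,0,-0.3,0],[0,0,-1,0],[0,0,-2.5,0],[-2,0,-4.5,0],[-4,0,-6,0],[-6,0,-8,0],[-6,0,-8,0]]]' |grep -E "t:|pos|force|width"; python3 - <<'E'
from h import *
for cam in("scene","top"):
    im,W=cloud(cam)
    if cam=="scene": cv2.imwrite("pics/f.png",cv2.resize(im[130:250,170:330,::-1],(640,480)))
    P=W[(W[...,0]>.47)&(W[...,0]<.6)&(W[...,1]>-.16)&(W[...,1]<.02)&(W[...,2]>.033)&(W[...,2]<.08)]
    Q=P[P[:,2]<.046]; Q=Q if len(Q)>20 else P; print(cam,cv2.minAreaRect((Q[:,:2]*1000).astype(np.float32)))
    F=P[P[:,2]>.047]; print("plate z",np.percentile(Q[:,2],[10,50,90]).round(4),"feet z",np.percentile(F[:,2],[10,50,90]).round(3))
    for lo,hi in((-.13,-.1),(-.09,-.07),(-.06,-.03)):
        q=Q[(Q[:,1]>lo)&(Q[:,1]<hi)]; print(lo,np.median(q[:,2]).round(4))
for n in["tape_measure","folding_rule","brush","line_reel","pointing_trowel"]:
    for r in arm.trace(n,"scene")[:1]: P=W=None
E
```

```text
t: 37.25
eef_pos: [0.499, -0.1127, 0.0467]
ee_rot: [3.142, -0.0, -1.539]
force: [0.6, 0.0, 0.3]
width: 0.0304
gripper_force: 0.0
t: 38.12
eef_pos: [0.4955, 0.0396, 0.2505]
ee_rot: [-3.136, 0.002, -1.537]
force: [0.9, 0.4, 0.3]
width: 0.0307
gripper_force: 0.0
scene ((534.4710693359375, -70.315185546875), (116.79752349853516, 113.17412567138672), 4.694831371307373)
plate z [0.0366 0.0391 0.0416] feet z [0.048 0.051 0.053]
-0.13 0.0391
-0.09 0.0391
-0.06 0.0393
top ((536.6759643554688, -78.21444702148438), (110.28787994384766, 134.27066040039062), 4.411624431610107)
plate z [0.0374 0.0406 0.0437] feet z [0.049 0.053 0.055]
-0.13 0.0407
-0.09 0.0404
-0.06 0.0408
```

View pics/f.png

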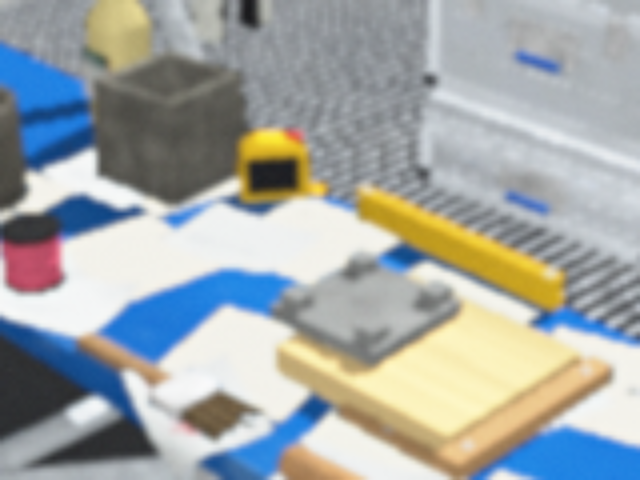

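The last view shows the stand flat on the board, feet up (crop (365,305)). The surrounding things look undisturbed and the arm is clear.

```bash
python3 -c "
from station import arm
print(arm.job_done())"
```

```text
the job is handed in; nothing more can be done
None
```

Handed in, with two faults. The stand lies flat on the board, feet up, after being pressed square at about 11 N for 1 s, stood on edge and lowered without a slap, and overhangs the front edge by about 25 mm. But the first tipping try slipped and dropped it back onto its feet, and in the second the force at the wrist hit about 67 N (47 N toward the board) for a moment, over the 30 N limit.

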